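# Lock a plaster cast in the sectioning clamp

### The job

Without picking anything up, push the white plaster cast that lies on the dark clamping plate until its flat heel lies square on the steel fence, and along the fence until it meets the side stop. Then throw the red lever of the toggle clamp over, past its dead centre, so that it snaps into its locked position and its rubber pad holds the cast tight against the fence. Keep the cast flat on the plate, and leave the other things on the counter where they are.

Things in the scene. Friction and masses are not known exactly. Their poses are not given: they have to be found in the camera images.
- model_clamp: Fixed clamp for sectioning casts, upright, at various places and yaws. Frame used in all texts here, in mm: origin on the counter under the dark plate, x from the lever to the fence, y to the left of that, z up. Plate x -95 to 86, y -85 to 85, top z 14. Toggle clamp on the line y -35 at the -x end; its guide barrel (x -30 to -8) and cheeks (x -88 to -66) stand no higher than z 37.
- fence (a point): Foot of the steel fence's face, at clamp x 70, y -35, z 14. The fence is an upright bar along y, y -81 to 69, its face looking to -x, top at z 34. Axes as the clamp's.
- side_stop (a point): Foot of the steel side stop's face where the cast's side meets it, at clamp x 58, y -69, z 14. The block spans x 33 to 67, looks to +y, top at z 30. The nest between fence and side stop is open to +y, the loading side.
- nest (a point): Point on the plate's top (clamp x 44, y -35, z 14) where the cast's origin lies once its heel is on the fence and its side on the side stop; axes as the clamp's.
- plaster_cast: White plaster arch model, loose, 52 deep (x), 68 wide (y), 29 high, about 0.1 kg, on the plate at the loading side, heel (+x) towards the fence, turned up to 0.2 rad. Origin: centre of underside. Only its base (lowest 15 mm) is solid to touch. Base outline x,y: heel 26,+-30; widest 14,+-34; sides taper to -14,+-26; flat nose -26,+-10. Friction on the plate about 0.6.
- lever (a joint): Lever angle, rad: 0 open (rests there at the start), 1.57 locked on its end stop. Light friction only, until at about 0.8 the pad squeezes a seated cast; then it resists with up to 0.15 N m (2 to 3 N at the grip), most at about 1.0. Dead centre is at 1.36: let go before and it springs back; past it, it snaps on to 1.57 and stays.
- lever_pivot (a point): Lever's pivot, fixed, at clamp x -77, y -35, z 26. The lever turns about the clamp's y axis, in the upright plane y -35. Open, its straight arm leans back, 120 degrees from the clamp's +x measured upwards; locked, it leans forward at 30 degrees.
- lever_tip (a point): End of the red lever, 85 from the pivot on the arm's centre line (the round end reaches 6 farther). Its red grip is a round bar 15.6 thick over the outer 60. Open, this point is 43 behind (-x) and 74 above the pivot; locked, 74 ahead and 43 above.
- pad: Black rubber pad on the plunger, 17 in diameter, 10 thick, axis at z 26; origin at the middle of its back, moves along clamp x. Open, its face is at clamp x 3, so a 52 deep cast passes between it and the fence with 15 to spare; the lever drives it 20 towards the fence. Springy, about 4.5 N per mm; locked, it presses the cast's nose with 19 N, but may not straighten one left askew.
- yellow_cast: yellow plaster cast, 53x68x29 mm, loose bystander to the right; origin at the centre of its underside
- bur_stand_red: red round bur stand, 69 mm in diameter, 52 mm high, loose bystander; origin at the centre of its underside
- jar_pumice: white screw-lid jar, 63 mm in diameter, 58 mm high, loose bystander; origin at the centre of its underside
- model_brush: thin red-handled brush, 131 mm long, 10 mm high, loose bystander near the counter's front edge; origin at the middle of its underside
- caliper: caliper gauge, 34x130x9 mm, loose bystander on the left; origin at the middle of its underside
- case_teal: teal retainer case, 74x78x27 mm, loose bystander on the left; origin at the centre of its underside
- dappen_dish: small octagonal glass dish, 31 mm across, 26 mm high, loose bystander beside the motor control box; origin at the centre of its underside
Things that resemble listed ones, but are neither listed nor needed, are in the scene too. What is shaped like the plaster_cast but turquoise is not meant.

How it is judged (in metres and radians):
On the way, in this order (a step that is already met when the one before it is completed fails the run):
1. the cast has been pushed along the plate into the nest, to the side stop (within 4 mm), while the lever was still open (y of plaster_cast in the frame of nest below 0.004 m and x of plaster_cast in the frame of nest above -0.022 m and value of joint lever below 0.3 rad), for 0.2 s.
2. the lever has been thrown past dead centre into its locked position (value of joint lever above 1.48 rad), for 0.2 s.
At the end, for the whole second after the job is handed in: The lever stands locked (above 1.48 rad) by itself, its pad presses the cast with more than 6 N, and the cast lies flat and still in the nest: heel on the fence (within 2.5 mm, square within 0.06 rad) and side at the side stop (within 5 mm) (value of joint lever above 1.48 rad and contact force between pad and plaster_cast above 6 N and x of plaster_cast in the frame of nest between -0.0025 and 0.0025 m and y of plaster_cast in the frame of nest between -0.005 and 0.005 m and angle between the x axis of plaster_cast and the x axis of model_clamp, either way round below 0.06 rad and angle between plaster_cast's own z axis and vertical below 0.06 rad and linear speed of plaster_cast below 0.01 m/s); the robot touches nothing.
It fails at once if the cast was lifted off the plate (by more than 6 mm) or tipped (height (world z) of plaster_cast above 0.02 m or angle between plaster_cast's own z axis and vertical above 0.2 rad).
It fails at once if one of the other things on the counter (yellow cast, bur stand, jar, brush, caliper, case, dish) was moved by more than 15 mm (distance of any of yellow_cast, bur_stand_red, jar_pumice, model_brush, caliper, case_teal, dappen_dish from where it was at the start of the episode above 0.015 m).
It also fails if it takes over 53 s, if anything falls off the work surface, if the arm or the gripper's body presses on something with over 40 N, if the wrist force passes 120 N, or if a joint passes its speed limit or range.

### The arm

A 6-joint arm with a two-finger parallel gripper is mounted at the origin on a cart in front of the work surface, level with it; the furniture and walls round the work are solid. World frame = base frame: x ahead of the robot, y to its left, z up, the work surface at z = 0. Lengths are in mm, angles in rad, forces in N, time in s.
With the tool pointing down it reaches from about 275 to 750 mm from the base axis. Payload 10.2 kg.
Tool frame: the origin (TCP) lies between the finger pads; the fingertips stand 17 mm ahead of it and the grasp point (between the pads) lies 2 mm behind it; z points along the fingers, y is the line along which they close (so a half turn about z gives the same grasp; the last joint's range is limited). The gripper opens to 85 mm and grips with 20 to 120 N. Pads are 22 mm wide; open, the fingers measure 114 mm over their backs; the gripper's body (76 mm by 85 mm) begins 54 mm behind the grasp point. The pads swing forward as they close: fully open they stand 13 mm farther back than shut.
Start: joints at [0.918, 0.313, 1.498, -0, 1.331, -0.223], TCP at [218.775, 477.251, 248.294] pointing down, gripper open.
Joint ranges: [-2.94, 2.94], [-0.97, 2.17], [0.19, 2.56], [-1.23, 4.37], [0.02, 3.11], [-2.88, 2.88]. Speed limits (rad/s): [2.39, 2.39, 3.01, 3.14, 3.14, 3.14].

### API

Orientations are given as a unit quaternion [w, x, y, z].
In Python, from rig import * gives the robot as it stands.
- The arm moves only by the tool step_arm, never from a script. Its argument "commands" is text: rows parted by semicolons, each of 7 numbers parted by spaces: the opening, from 0 (shut) to 1 (fully open), then the shift along the tool's x, y, z in cm, then the turn, a rotation vector about the tool's x, y, z in rad. In form: hand x y z rx ry rz; .... A call has 1 to 20 rows; each row is the pose to reach, as a shift and turn from the pose commanded when the call began, along the tool's axes at that moment; what a row does not reach only later rows make up. A row lasts 1/12 s, in which the tool goes at most 41.7 mm and 7.16 degrees, less where a joint would pass 70% of its speed; a pose out of reach is approached as far as the arm can. A call with a gripper value outside its range is refused whole. The fingers move at their own pace and stop on an object; "newtons" is the grip in N (left out, the last holds). Time passes only in rows, so rows that repeat a pose let the fingers close. It gives the time, the measured TCP pose, the force, the opening and the grip force at its end, in the units of the state.
- sense(): the state, without advancing time (a new reading comes with each control period).
- capture(name): name is "scene" or "top" or "wrist"; returns the picture (480x640x3 uint8, red, green, blue); there is no depth.
- camera_model(name): a dict with "mtx" (3x3 intrinsics, pixels), "eye" and "rotation" of the camera in the world. Camera axes: x right, y down, z forward; pixel columns grow to the right and rows downward; lengths in mm; the calibration is good to about 2 mm. A picture is of the moment at which its call begins: read the wrist's pose just before it. camera_model takes no time and is no camera call; for the wrist camera it gives the pose at the moment of the call.
- finish_job(): hands the job in; it is judged then, once.
Trained networks look in the newest picture that a camera, given by its name, has taken for a name from the list of things; names that differ only in an ending like _2 or _b are one class to them, and where a whole thing is asked for, a point or a joint stands for the part that bears it (a point fixed in the world has none). Each returns a list of dicts, best first, with "score" (0 to 1); they miss things now and then, are a little off and sometimes report something else, mostly with a low value. They report only what shows in the picture. A call takes as long as a camera call. They do not tell look-alikes from the thing itself.
- search_frame(camera, label): "rect" ([centre column, centre row, width, height] in pixels, round what is visible of it).
- trace(camera, label): "mask" (480x640 bool, what is visible of it) and "rect" ([centre column, centre row, width, height] in pixels, round what is visible of it).
- spot_point(camera, label): "xy" ([column, row] in pixels: a listed point, or the origin of a listed thing).
The state is a dict: "time_s": time; "joints": joint angles; "dq": joint speeds; "tau": joint torques, N m; "eef_pos": TCP position; "ee_rot": TCP orientation; "force": force on the tool from outside, world axes, zero at the start; "wrist_torque": the same for the moment, N m; "grip_width": opening from 0.0 (shut) to 1.0 (fully open); "grip_force": force on a finger pad.
Only numpy, scipy, OpenCV 4.12 (cv2) and the standard library are available. Lean on these libraries where they do the work, as an engineer would, in place of code of your own. Each camera call takes 0.05 s, during which the arm holds its last target. There are 200 camera calls.

## Working session

There is one attempt and no reset: what is moved stays moved. The work goes in short steps, Python scripts to look and compute and a tool call to move; the robot and the scene stay as the last step left them, time stands still between calls to the robot, and variables do not carry over. Pictures are saved under pics/ and viewed, at most 10 in all, crops included, and the job is handed in when it is done.

Besides the shell and the picture viewer there is one more tool, called after ">>>" in YAML: its name, and indented under it one key for each argument. step_arm: Moves the arm, as the interface text tells. Its arguments: {"type":"object","properties":{"commands":{"type":"string"},"newtons":{"type":"number"}},"required":["commands"]}

```bash
mkdir -p pics; ls; python3 - <<'E'
from rig import *
import cv2,numpy as np
s=sense();print(s['time_s'],s['eef_pos'],s['ee_rot'],s['grip_width'])
for c in ["scene","top"]:
    im=capture(c);cv2.imwrite(f"pics/{c}0.png",im[:,:,::-1])
    m=camera_model(c);print(c,np.round(m['mtx'],1).tolist(),np.round(m['eye'],1),np.round(m['rotation'],3).tolist())
    for l in ["fence","side_stop","nest","plaster_cast","lever_pivot","lever_tip","pad","model_clamp"]:
        print(l,[(np.round(d['xy'],1).tolist(),round(d['score'],2)) for d in spot_point(c,l)[:3]])
E
```

```text
pics
0.0 [218.63479379 477.03164197 247.71326254] [-2.78943276e-04  2.13237151e-01  9.77000237e-01 -6.13527587e-04] 1.004721307358154
scene [[472.0, 0.0, 324.8], [0.0, 472.0, 236.7], [0.0, 0.0, 1.0]] [-192.4  743.4 1242.4] [0.154, -0.397, 0.846, -0.32]
fence [([335.4, 298.0], 0.69), ([298.5, 273.3], 0.61), ([227.2, 356.1], 0.27)]
side_stop [([307.4, 271.3], 0.69), ([304.5, 278.5], 0.63), ([231.4, 355.5], 0.44)]
nest [([306.1, 277.8], 0.75)]
plaster_cast [([264.1, 329.4], 0.69), ([317.6, 200.6], 0.66)]
lever_pivot [([331.7, 299.2], 0.85)]
lever_tip [([335.7, 298.4], 0.53)]
pad []
model_clamp [([427.3, 241.6], 0.4)]
top [[577.9, 0.0, 327.4], [0.0, 577.9, 233.8], [0.0, 0.0, 1.0]] [ 409.4  126.1 1547. ] [0.045, -0.699, 0.713, -0.047]
fence [([292.3, 246.7], 0.63)]
side_stop [([304.4, 253.0], 0.74)]
nest [([289.8, 258.5], 0.89), ([364.4, 312.0], 0.25)]
plaster_cast [([211.8, 281.5], 0.76), ([264.5, 261.0], 0.74), ([383.4, 159.7], 0.73)]
lever_pivot [([289.9, 298.9], 0.81), ([293.0, 245.1], 0.73)]
lever_tip [([290.7, 318.8], 0.63), ([458.6, 298.2], 0.61)]
pad [([291.7, 276.4], 0.45)]
model_clamp [([278.7, 272.0], 0.86), ([288.2, 317.8], 0.21)]
```

View pics/top0.png

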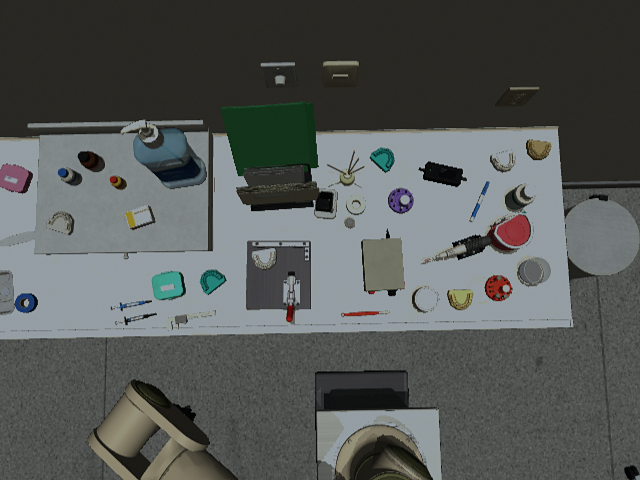

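View pics/scene0.png

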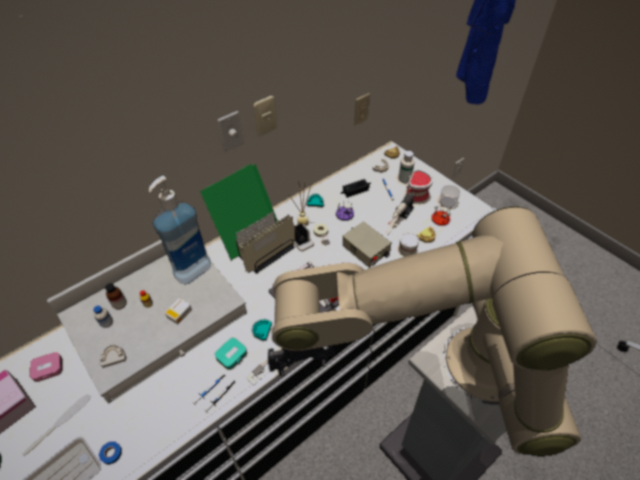

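Top view: the clamp is at about (279,275). Its fence runs along row 243, the side stop is at right (306,253), the lever is at (290,310) and the white cast at (264,259). The scene view of the clamp is hidden by the arm.

```bash
cat > h.py <<'E'
from rig import *
import cv2,numpy as np
from scipy.spatial.transform import Rotation as R
def Rq(q): return R.from_quat([q[1],q[2],q[3],q[0]])
def ray(cam,px,z):
    m=camera_model(cam); r=np.array(m['rotation']); r=Rq(r) if r.size==4 else R.from_matrix(r)
    d=r.apply(np.linalg.inv(m['mtx'])@[px[0],px[1],1]); e=np.array(m['eye'])
    return e+d*(z-e[2])/d[2]
def to_tool(p):  # world target -> tool shift cm
    s=sense(); return Rq(s['ee_rot']).inv().apply(np.array(p)-s['eef_pos'])/10
PT={'fence':(70,-35,14),'side_stop':(58,-69,14),'nest':(44,-35,14),'lever_pivot':(-77,-35,26),'lever_tip':(-120,-35,100),'pad':(-7,-35,26),'model_clamp':(0,0,0)}
E
python3 - <<'E'
from h import *
im=capture("top")
for l,px in dict(nest=[289.8,258.5],side_stop=[304.4,253],lever_pivot=[289.9,298.9],lever_tip=[290.7,318.8],pad=[291.7,276.4],model_clamp=[278.7,272],fence=[292.3,246.7]).items():
    print(l,ray("top",px,PT[l][2]).round(1))
print('cast',ray("top",[264.5,261],14).round(1))
for px in [(247,241),(311,241),(311,310),(247,309)]: print(ray("top",px,14).round(1))
m=camera_model("wrist");print(m['eye'],m['mtx'].round(0).tolist(),m['rotation'])
t=to_tool([400,270,330]);print(t)
E
```

```text
nest [546.3 222.6  14. ]
side_stop [560.3 183.5  14. ]
lever_pivot [439.3 222.7  26. ]
lever_tip [388.8 216.6 100. ]
pad [498.  217.4  26. ]
model_clamp [511.9 253.6   0. ]
fence [577.8 215.6  14. ]
cast [541.  289.9  14. ]
[595.5 336.3  14. ]
[592.1 165.4  14. ]
[409.4 168.4  14. ]
[415.3 336.6  14. ]
[141.9737048  512.08529942 373.44462663] [[377.0, 0.0, 319.0], [0.0, 377.0, 241.0], [0.0, 0.0, 1.0]] [0.13904366 0.83001467 0.53271782 0.08918648]
[-25.10960189 -11.29037168  -8.16835259]
```

>>> step_arm:
  commands: "0 -32.3 -8 0 0 0 -0.41; 0 -32.3 -8 0 0 0 -0.41; 0 -32.3 -8 0 0 0 -0.41; 0 -32.3 -8 0 0 0 -0.41; 0 -32.3 -8 0 0 0 -0.41; 0 -32.3 -8 0 0 0 -0.41; 0 -32.3 -8 0 0 0 -0.41; 0 -32.3 -8 0 0 0 -0.41; 0 -32.3 -8 0 0 0 -0.41; 0 -32.3 -8 0 0 0 -0.41; 0 -32.3 -8 0 0 0 -0.41; 0 -32.3 -8 0 0 0 -0.41; 0 -32.3 -8 0 0 0 -0.41; 0 -32.3 -8 0 0 0 -0.41"
  newtons: 30

```text
time_s: 2.12
eef_pos: [478.2, 270.9, 248.5]
ee_rot: [0.0, 0.009, 1.0, 0.0]
force: [0.3, 0.1, 0.0]
grip_width: -0.001
grip_force: 0.0
```

```bash
python3 - <<'E'
from h import *
im=capture("wrist");cv2.imwrite("pics/w1.png",im[:,:,::-1])
s=sense();print(s['time_s'],s['eef_pos'],Rq(s['ee_rot']).as_matrix().round(3).tolist(),s['grip_width'])
for l in list(PT)+["plaster_cast"]:
    for d in spot_point("wrist",l)[:2]: print(l,np.round(d['xy'],1),round(d['score'],2),ray("wrist",d['xy'],PT.get(l,(0,0,14))[2]).round(1))
E
```

```text
2.1667 [478.3316673  270.77022874 248.47468298] [[-1.0, 0.018, 0.0], [0.018, 1.0, 0.0], [-0.0, 0.0, -1.0]] -0.0013138410366314785
fence [266.9 296.2] 0.64 [579.3 213.   14. ]
side_stop [237.8 281.8] 0.8 [562.  183.4  14. ]
nest [267.5 273. ] 0.86 [552.6 215.   14. ]
lever_pivot [264.3 159.3] 0.83 [435. 221.  26.]
pad [261.5 231.2] 0.63 [503.4 213.6  26. ]
pad [136.3 340.1] 0.61 [623.1  70.9  26. ]
model_clamp [301.2 229.3] 0.71 [510.3 250.5   0. ]
plaster_cast [473.8 212.1] 0.87 [491.6 421.4  14. ]
plaster_cast [334.  264.3] 0.76 [544.4 283.7  14. ]
```

View pics/w1.png

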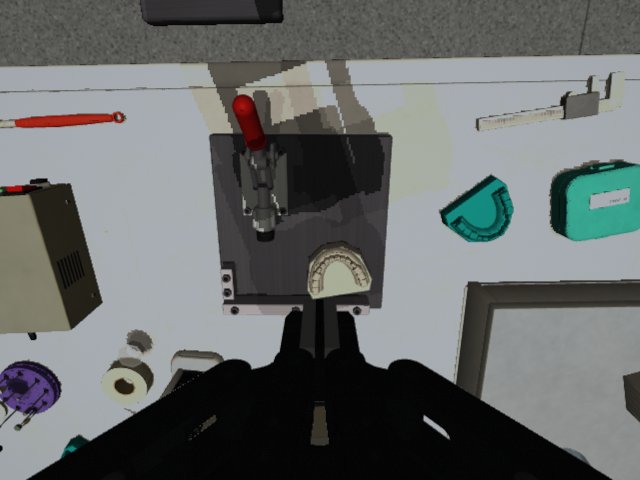

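Wrist view: plate corners are at (211,134), (391,134) and (382,308). The fence is along rows 300-313, the side stop at (227,283), the cast at (339,270) with its heel edge running (309,298)-(370,292), and the red lever tip at (243,104).

```bash
cat >> h.py <<'E'
from scipy.optimize import least_squares
def fit(obs): # obs: list of (clampxyz, worldxy)
    f=lambda p:np.concatenate([(np.array([[np.cos(p[2]),-np.sin(p[2])],[np.sin(p[2]),np.cos(p[2])]])@np.array(c[:2])+p[:2]-w[:2]) for c,w in obs])
    r=least_squares(f,[508,255,-.02],loss='soft_l1',f_scale=3); return r.x,f(r.x).reshape(-1,2)
E
python3 - <<'E'
from h import *
capture("wrist")
o=[]
px=dict(fence=[266.9,296.2],side_stop=[237.8,281.8],nest=[267.5,273],lever_pivot=[264.3,159.3],pad=[261.5,231.2],model_clamp=[301.2,229.3])
for l in px:o.append((PT[l],ray("wrist",px[l],PT[l][2])))
for c,q in [((-95,-85,14),(210.5,134)),((-95,85,14),(391.5,134))]: o.append((c,ray("wrist",q,14)))
p,r=fit(o);print(p,r.round(1).tolist())
px=dict(nest=[289.8,258.5],side_stop=[304.4,253],lever_pivot=[289.9,298.9],lever_tip=[290.7,318.8],pad=[291.7,276.4],model_clamp=[278.7,272],fence=[292.3,246.7])
ot=[(PT[l],ray("top",px[l],PT[l][2])) for l in px]+[((sx,sy,14),ray("top",q,14)) for sx,sy,q in [(-95,-85,(311,310)),(-95,85,(247,309))]]
print(fit(ot)[0])
c,s=np.cos(p[2]),np.sin(p[2]);M=np.array([[c,s],[-s,c]])
tc=lambda w:(M@(w[:2]-p[:2])).round(1)
for d in trace("wrist","plaster_cast")[:3]:
    print(d['rect'],d['score'])
    m=d['mask'].astype(np.uint8);cn=max(cv2.findContours(m,0,2)[0],key=cv2.contourArea)
    for q in cv2.approxPolyDP(cn,2.5,True)[:,0]: print(q,'z14',tc(ray("wrist",q,14)),'z29',tc(ray("wrist",q,29)))
for q in [(309,298),(370,292)]: print(q,tc(ray("wrist",q,14)),tc(ray("wrist",q,29)))
for q in [(224,305),(382,308),(300,304)]: print('fence top edge',q,tc(ray("wrist",q,34)))
print('levertip',tc(ray("wrist",(243,104),103)))
E
```

```text
[ 5.10228535e+02  2.50966895e+02 -3.29942741e-02] [[-0.6, 1.5], [3.7, -2.7], [0.3, 0.0], [-3.1, -2.2], [-1.4, 2.8], [-0.1, 0.6], [-0.3, -2.0], [2.1, 1.7]]
[ 5.07716579e+02  2.52749022e+02 -1.50593011e-02]
[476.7, 206.8, 72.8, 65.5] 0.9
[495 175] z14 [-60.8 184.5] z29 [-63.1 177.5]
[487 177] z14 [-58.8 177.2] z29 [-61.2 170.5]
[442 211] z14 [-24.9 138.3] z29 [-28.7 133.2]
[444 221] z14 [-14.7 141.5] z29 [-19.  136.3]
[470 239] z14 [  3.7 170. ] z29 [ -1.3 163.6]
[494 238] z14 [  2.3 193.9] z29 [ -2.6 186.5]
[504 233] z14 [ -3.1 203.1] z29 [ -7.8 195.3]
[510 223] z14 [-13.6 207.2] z29 [-17.8 199.3]
[512 196] z14 [-40.7 204.3] z29 [-43.9 196.5]
[507 184] z14 [-52.3 197.4] z29 [-55.  189.9]
[342.2, 267.4, 71.0, 57.8] 0.72
[362 251] z14 [18.  61.9] z29 [12.4 60. ]
[344 241] z14 [ 7.5 43.2] z29 [ 2.4 42.1]
[325 244] z14 [11.  24.1] z29 [ 5.7 23.8]
[311 257] z14 [25.3 10. ] z29 [19.4 10.3]
[308 279] z14 [50.   7.1] z29 [43.1  7.5]
[313 296] z14 [69.7 12.4] z29 [62.  12.6]
[368 288] z14 [59.6 70.3] z29 [52.2 68.1]
[372 274] z14 [43.4 73.6] z29 [36.8 71.2]
[73.6, 447.0, 25.8, 15.2] 0.67
[ 86 440] z14 [ 271.3 -265.8] z29 [ 255.1 -254.1]
[ 82 436] z14 [ 265.  -269.6] z29 [ 249.  -257.6]
[ 72 438] z14 [ 268.3 -282.5] z29 [ 252.2 -270. ]
[ 63 454] z14 [ 294.4 -298.9] z29 [ 277.2 -285.8]
[ 73 451] z14 [ 289.3 -285.4] z29 [ 272.4 -272.8]
(309, 298) [72.2  8.2] [64.3  8.6]
(370, 292) [64.2 72.7] [56.7 70.4]
fence top edge (224, 305) [ 70.7 -77.3]
fence top edge (382, 308) [72.  82.8]
fence top edge (300, 304) [68.6 -0.4]
levertip [-119.9  -34.9]
```

>>> step_arm:
  commands: "0 -0.6 2.4 4 0 0 -0.007; 0 -0.6 2.4 8 0 0 -0.007; 0 -0.6 2.4 12 0 0 -0.007; 0 -0.6 2.4 16 0 0 -0.007; 0 -0.6 2.4 19 0 0 -0.007; 0 -0.6 2.4 20.5 0 0 -0.007; 0 -0.6 2.4 21.2 0 0 -0.007; 0 -0.6 2.4 21.2 0 0 -0.007; 0 -0.6 2.4 21.2 0 0 -0.007"

```text
time_s: 3.42
eef_pos: [486.1, 294.0, 37.2]
ee_rot: [0.001, 0.006, 1.0, 0.0]
force: [0.2, 0.0, -0.1]
grip_width: -0.001
grip_force: 0.0
```

>>> step_arm:
  commands: "0 -0.4 0 0 0 0 0; 0 -0.8 0 0 0 0 0; 0 -1.2 0 0 0 0 0; 0 -1.6 0 0 0 0 0; 0 -1.8 0 0 0 0 0; 0 -2 0 0 0 0 0; 0 -2.2 0 0 0 0 0; 0 -2.4 0 0 0 0 0; 0 -2.6 0 0 0 0 0; 0 -2.7 0 0 0 0 0; 0 -2.8 0 0 0 0 0; 0 -2.8 0 0 0 0 0; 0 -2.8 0 0 0 0 0"

```text
time_s: 4.5
eef_pos: [512.8, 293.7, 36.2]
ee_rot: [-0.001, 0.006, 1.0, -0.0]
force: [-4.1, 1.3, 1.9]
grip_width: 0.002
grip_force: 2.4
```

```bash
python3 - <<'E'
from h import *
im=capture("wrist");cv2.imwrite("pics/w2.png",im[:,:,::-1])
s=sense();print(s['time_s'],s['eef_pos'],s['force'])
E
```

```text
4.55 [512.77395504 293.65815366  36.19872641] [-5.20747273  1.2308448   2.99098407]
```

View pics/w2.png

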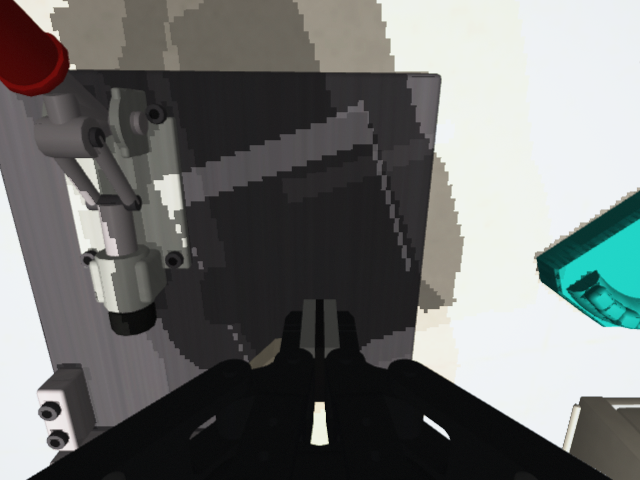

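The wrist view shows the shut fingers at the cast, with the cast hidden behind them. The force is 5 N, so I'll press a little more.

>>> step_arm:
  commands: "0 -0.1 0 0 0 0 0; 0 -0.2 0 0 0 0 0; 0 -0.2 0 0 0 0 0; 0 -0.2 0 0 0 0 0"

```text
time_s: 4.88
eef_pos: [513.4, 294.0, 36.1]
ee_rot: [-0.003, 0.006, 1.0, -0.0]
force: [-12.0, 2.6, 7.1]
grip_width: 0.0
grip_force: 6.1
```

>>> step_arm:
  commands: "0 1.5 0 0 0 0 0; 0 1.5 0 -4 0 0 0; 0 2.5 2 -8 0 0 0; 0 4.5 3.6 -12 0 0 0; 0 4.5 3.6 -16 0 0 0; 0 4.5 3.6 -16 0 0 0; 0 4.5 3.6 -16 0 0 0; 0 4.5 3.6 -16 0 0 0"

```text
time_s: 5.55
eef_pos: [471.1, 329.8, 195.7]
ee_rot: [0.0, 0.006, 1.0, -0.0]
force: [-0.1, -0.5, -1.1]
grip_width: -0.001
grip_force: 0.0
```

```bash
python3 - <<'E'
from h import *
im=capture("wrist");cv2.imwrite("pics/w3.png",im[:,:,::-1])
s=sense();print(s['time_s'],s['eef_pos'],s['force'])
for l in PT:
    for d in spot_point("wrist",l)[:1]: print(l,np.round(d['xy'],1),round(d['score'],2),ray("wrist",d['xy'],PT[l][2]).round(1))
for d in spot_point("wrist","plaster_cast")[:3]: print(np.round(d['xy'],1),round(d['score'],2),ray("wrist",d['xy'],14).round(1))
E
```

```text
5.6 [470.81255488 329.50042926 194.73069759] [ 1.12034734 -0.54050266 -0.07403961]
fence [197.3 328.7] 0.56 [576.2 214.   14. ]
side_stop [158.6 313.7] 0.79 [560.  180.3  14. ]
nest [198.6 304.9] 0.71 [551.6 218.1  14. ]
lever_tip [118.8 117.6] 0.9 [388.4 219.  100. ]
pad [184.7 257.1] 0.62 [500.9 216.2  26. ]
model_clamp [237.4 257.5] 0.98 [512.1 254.2   0. ]
[271.2 297.1] 0.82 [545.8 285.1  14. ]
[431.7 237.1] 0.81 [490.1 425.9  14. ]
```

View pics/w3.png

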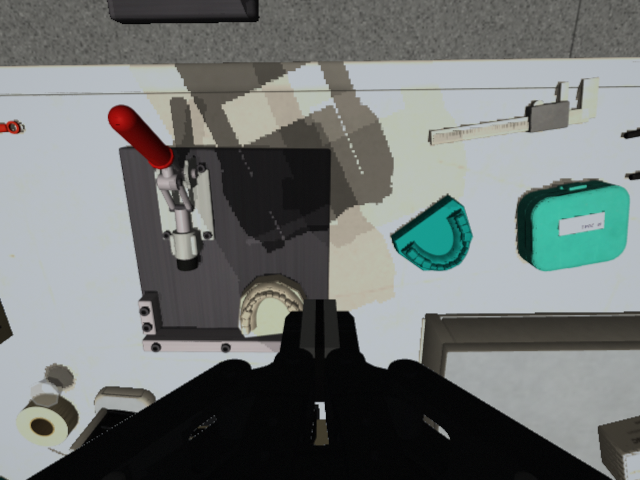

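The cast's heel now lies parallel to the fence at about (240-300,335). Next I go down on its left side.

>>> step_arm:
  commands: "0 -3.5 2.5 0 0 0 0; 0 -7.4 2.5 4 0 0 0; 0 -7.4 2.5 8 0 0 0; 0 -7.4 2.5 12 0 0 0; 0 -7.4 2.5 15 0 0 0; 0 -7.4 2.5 15.9 0 0 0; 0 -7.4 2.5 15.9 0 0 0; 0 -7.4 2.5 15.9 0 0 0"

```text
time_s: 6.67
eef_pos: [546.1, 354.5, 39.2]
ee_rot: [0.001, 0.006, 1.0, 0.0]
force: [0.2, -0.1, 0.5]
grip_width: -0.001
grip_force: 0.0
```

>>> step_arm:
  commands: "0 0 -0.5 0 0 0 0; 0 0 -1 0 0 0 0; 0 0 -1.5 0 0 0 0; 0 0 -1.9 0 0 0 0; 0 0 -2.3 0 0 0 0; 0 0 -2.7 0 0 0 0; 0 0 -3.1 0 0 0 0; 0 0 -3.5 0 0 0 0; 0 0 -3.9 0 0 0 0; 0 0 -4.3 0 0 0 0; 0 0 -4.7 0 0 0 0; 0 0 -5.1 0 0 0 0; 0 0 -5.5 0 0 0 0; 0 0 -5.9 0 0 0 0; 0 0 -6.2 0 0 0 0; 0 0 -6.5 0 0 0 0"

```text
time_s: 8.0
eef_pos: [544.5, 288.7, 37.4]
ee_rot: [0.0, 0.006, 1.0, 0.0]
force: [0.6, 3.1, 3.4]
grip_width: 0.0
grip_force: 1.8
```

>>> step_arm:
  commands: "0 0 -0.3 0 0 0 0; 0 0 -0.6 0 0 0 0; 0 0 -0.9 0 0 0 0; 0 0 -1.2 0 0 0 0; 0 0 -1.5 0 0 0 0; 0 0 -1.8 0 0 0 0; 0 0 -2.0 0 0 0 0; 0 0 -2.2 0 0 0 0; 0 0 -2.2 0 0 0 0"

```text
time_s: 8.75
eef_pos: [544.2, 266.7, 37.2]
ee_rot: [-0.0, 0.007, 1.0, -0.0]
force: [-0.1, 0.7, 2.3]
grip_width: 0.005
grip_force: 1.1
```

```bash
python3 - <<'E'
from h import *
im=capture("wrist");cv2.imwrite("pics/w4.png",im[:,:,::-1])
s=sense();print(s['time_s'],s['eef_pos'],s['force'])
E
```

```text
8.8 [544.03579667 266.74184638  37.10180116] [0.07502072 1.44826408 2.22706284]
```

View pics/w4.png

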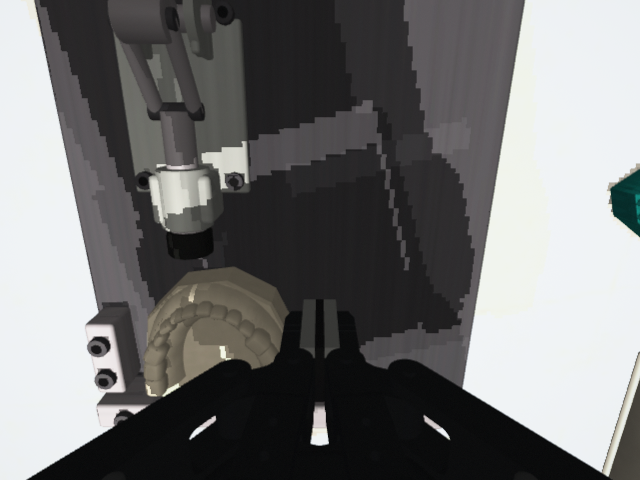

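The cast is now about 5-8 mm from the side stop: stop face at column 133, cast edge at column 147. I'll push on slowly.

>>> step_arm:
  commands: "0 0 -0.15 0 0 0 0; 0 0 -0.3 0 0 0 0; 0 0 -0.45 0 0 0 0; 0 0 -0.55 0 0 0 0; 0 0 -0.55 0 0 0 0; 0 0 -0.55 0 0 0 0"

```text
time_s: 9.3
eef_pos: [544.0, 261.4, 37.1]
ee_rot: [-0.0, 0.006, 1.0, -0.0]
force: [-0.9, 1.7, 1.0]
grip_width: 0.001
grip_force: 0.5
```

>>> step_arm:
  commands: "0 0 -0.1 0 0 0 0; 0 0 -0.2 0 0 0 0; 0 0 -0.3 0 0 0 0; 0 0 -0.3 0 0 0 0; 0 0 -0.3 0 0 0 0"

```text
time_s: 9.72
eef_pos: [544.1, 258.4, 37.2]
ee_rot: [-0.0, 0.006, 1.0, -0.0]
force: [0.0, 0.2, 0.3]
grip_width: 0.004
grip_force: 0.3
```

>>> step_arm:
  commands: "0 0 -0.1 0 0 0 0; 0 0 -0.2 0 0 0 0; 0 0 -0.3 0 0 0 0; 0 0 -0.3 0 0 0 0; 0 0 -0.3 0 0 0 0"

```text
time_s: 10.13
eef_pos: [543.6, 256.4, 37.3]
ee_rot: [-0.0, 0.006, 1.0, 0.001]
force: [-1.2, 6.2, 0.2]
grip_width: -0.002
grip_force: 3.2
```

```bash
python3 - <<'E'
from h import *
im=capture("wrist");cv2.imwrite("pics/w5.png",im[220:,:400][:,:,::-1])
s=sense();print(s['time_s'],s['eef_pos'],s['force'])
E
```

```text
10.1833 [543.64243025 256.37223716  37.26640188] [-1.81784056  6.45985132  0.61343653]
```

View pics/w5.png

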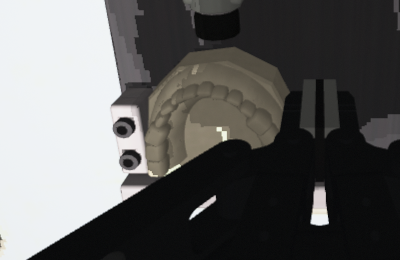

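The cast meets the side stop, but its nose looks slightly turned. I'll back off and measure.

>>> step_arm:
  commands: "0 0 1 0 0 0 0; 0 0 2 -3 0 0 0; 0 2 2 -7 0 0 0; 0 6 2 -11 0 0 0; 0 8.5 1 -15 0 0 0; 0 8.5 0 -17 0 0 0; 0 8.5 0 -17 0 0 0; 0 8.5 0 -17 0 0 0; 0 8.5 0 -17 0 0 0"

```text
time_s: 10.93
eef_pos: [459.0, 256.7, 206.9]
ee_rot: [-0.0, 0.006, 1.0, -0.0]
force: [-0.1, -0.4, -1.3]
grip_width: -0.004
grip_force: 0.0
```

```bash
python3 - <<'E'
from h import *
im=capture("wrist");cv2.imwrite("pics/w6.png",cv2.resize(im[180:400,160:400],None,fx=2.5,fy=2.5,interpolation=2)[:,:,::-1])
s=sense();print(s['time_s'],s['eef_pos'],s['force'])
for l in PT:
    for d in spot_point("wrist",l)[:1]: print(l,np.round(d['xy'],1),round(d['score'],2),ray("wrist",d['xy'],PT[l][2]).round(1))
for d in spot_point("wrist","plaster_cast")[:3]: print(np.round(d['xy'],1),round(d['score'],2),ray("wrist",d['xy'],14).round(1))
E
```

```text
10.9833 [458.95371901 256.68995353 206.1492181 ] [-0.26011402 -0.22665628 -0.31591693]
side_stop [243.8 315.8] 0.82 [557.9 183.1  14. ]
lever_pivot [274.1 185.8] 0.68 [431.5 219.9  26. ]
lever_tip [256.3 135.5] 0.86 [387.8 220.  100. ]
pad [275.5 264. ] 0.67 [500.7 217.5  26. ]
model_clamp [317. 261.] 0.84 [509.  253.7   0. ]
[273.7 303.2] 0.83 [546.  212.2  14. ]
[506.  244.7] 0.61 [489.9 423.3  14. ]
```

View pics/w6.png

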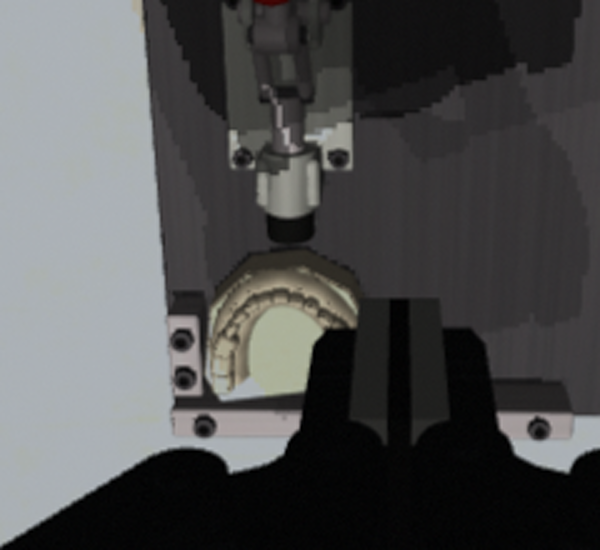

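The cast is turned CCW about 0.1 rad, with its left heel slightly off the fence. I'll push the left nose slope towards the fence.

>>> step_arm:
  commands: "0 -3 -0.4 4 0 0 0; 0 -4.2 -0.4 8 0 0 0; 0 -4.2 -0.4 12 0 0 0; 0 -4.2 -0.4 15.5 0 0 0; 0 -4.2 -0.4 16.8 0 0 0; 0 -4.2 -0.4 16.8 0 0 0; 0 -4.2 -0.4 16.8 0 0 0"

```text
time_s: 11.97
eef_pos: [501.2, 252.2, 39.4]
ee_rot: [-0.0, 0.006, 1.0, -0.0]
force: [0.9, -0.2, 1.0]
grip_width: -0.0
grip_force: 0.0
```

>>> step_arm:
  commands: "0 -0.3 0 0 0 0 0; 0 -0.6 0 0 0 0 0; 0 -0.8 0 0 0 0 0; 0 -1.0 0 0 0 0 0; 0 -1.2 0 0 0 0 0; 0 -1.4 0 0 0 0 0; 0 -1.6 0 0 0 0 0; 0 -1.6 0 0 0 0 0; 0 -1.6 0 0 0 0 0"

```text
time_s: 12.72
eef_pos: [517.0, 251.9, 39.2]
ee_rot: [-0.0, 0.006, 1.0, -0.0]
force: [-0.5, 0.3, 0.2]
grip_width: 0.001
grip_force: 0.0
```

>>> step_arm:
  commands: "0 -0.15 0 0 0 0 0; 0 -0.3 0 0 0 0 0; 0 -0.45 0 0 0 0 0; 0 -0.6 0 0 0 0 0; 0 -0.6 0 0 0 0 0; 0 -0.6 0 0 0 0 0"

```text
time_s: 13.22
eef_pos: [523.1, 251.8, 39.3]
ee_rot: [-0.0, 0.006, 1.0, -0.0]
force: [0.4, -0.5, -0.2]
grip_width: -0.003
grip_force: 0.0
```

>>> step_arm:
  commands: "0 -0.15 0 0 0 0 0; 0 -0.3 0 0 0 0 0; 0 -0.45 0 0 0 0 0; 0 -0.6 0 0 0 0 0; 0 -0.6 0 0 0 0 0; 0 -0.6 0 0 0 0 0"

```text
time_s: 13.72
eef_pos: [529.0, 251.7, 39.2]
ee_rot: [-0.0, 0.006, 1.0, -0.0]
force: [0.7, 0.4, 0.1]
grip_width: -0.003
grip_force: 0.0
```

>>> step_arm:
  commands: "0 0.8 0 0 0 0 0; 0 1.6 0 0 0 0 0; 0 1.6 -0.4 0 0 0 0; 0 1.6 -0.8 0 0 0 0; 0 1.6 -0.8 0 0 0 0; 0 1.6 -0.8 0 0 0 0"

```text
time_s: 14.22
eef_pos: [513.1, 243.6, 39.4]
ee_rot: [0.0, 0.007, 1.0, 0.0]
force: [-0.5, 0.2, -0.4]
grip_width: 0.001
grip_force: 0.0
```

>>> step_arm:
  commands: "0 -0.2 0 0 0 0 0; 0 -0.4 0 0 0 0 0; 0 -0.6 0 0 0 0 0; 0 -0.7 0 0 0 0 0; 0 -0.8 0 0 0 0 0; 0 -0.8 0 0 0 0 0; 0 -0.8 0 0 0 0 0"

```text
time_s: 14.8
eef_pos: [520.9, 243.9, 39.2]
ee_rot: [-0.0, 0.006, 1.0, 0.0]
force: [-0.3, 0.4, 0.1]
grip_width: -0.001
grip_force: 0.1
```

>>> step_arm:
  commands: "0 -0.1 0 0 0 0 0; 0 -0.2 0 0 0 0 0; 0 -0.3 0 0 0 0 0; 0 -0.4 0 0 0 0 0; 0 -0.4 0 0 0 0 0; 0 -0.4 0 0 0 0 0"

```text
time_s: 15.3
eef_pos: [524.2, 244.6, 39.1]
ee_rot: [-0.001, 0.006, 1.0, 0.001]
force: [-4.8, 6.8, 2.0]
grip_width: -0.003
grip_force: 3.4
```

>>> step_arm:
  commands: "0 -0.1 0 0 0 0 0; 0 -0.2 0 0 0 0 0; 0 -0.2 0 0 0 0 0; 0 -0.2 0 0 0 0 0"

```text
time_s: 15.63
eef_pos: [525.6, 245.1, 39.1]
ee_rot: [-0.001, 0.006, 1.0, 0.001]
force: [-6.4, 9.5, 2.1]
grip_width: -0.002
grip_force: 5.4
```

>>> step_arm:
  commands: "0 1 1 0 0 0 0; 0 2 2 -3 0 0 0; 0 4 2 -7 0 0 0; 0 6 2 -11 0 0 0; 0 8 4 -15 0 0 0; 0 8 6 -17 0 0 0; 0 8 6 -17 0 0 0; 0 8 6 -17 0 0 0; 0 8 6 -17 0 0 0"

```text
time_s: 16.38
eef_pos: [447.3, 304.5, 208.3]
ee_rot: [-0.0, 0.006, 1.0, -0.0]
force: [-0.5, -0.8, -0.5]
grip_width: 0.005
grip_force: 0.0
```

```bash
python3 - <<'E'
from h import *
im=capture("wrist");cv2.imwrite("pics/w7.png",cv2.resize(im[180:400,100:340],None,fx=2.5,fy=2.5,interpolation=2)[:,:,::-1])
s=sense();print(s['time_s'],s['eef_pos'],s['force'])
for l in ["side_stop","pad","plaster_cast"]:
    for d in spot_point("wrist",l)[:2]: print(l,np.round(d['xy'],1),round(d['score'],2),ray("wrist",d['xy'],26 if l=="pad" else 14).round(1))
E
```

```text
16.4333 [447.33306833 304.22921303 207.85908684] [-0.68687864  0.61059597 -0.49999284]
side_stop [196.5 328.1] 0.78 [560.5 182.8  14. ]
pad [219.9 277.2] 0.48 [501.6 214.4  26. ]
plaster_cast [451.6 257.4] 0.94 [490.3 423.5  14. ]
plaster_cast [226.3 315.9] 0.82 [547.9 213.1  14. ]
```

View pics/w7.png

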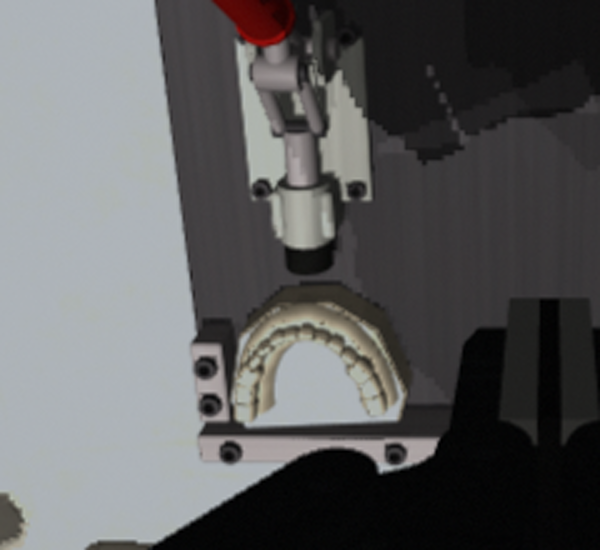

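The heel edge now runs (232,425)-(400,418) and the fence edge is at row ~435. The cast touches the stop but seems about 0.04 rad askew, so I'll measure that with edge lines.

```bash
python3 - <<'E'
from h import *
im=capture("wrist");g=cv2.cvtColor(im,cv2.COLOR_RGB2GRAY).astype(float)
H=[];F=[]
for c in range(196,258,3):
    col=g[335:368,c]; 
    print(c,col.astype(int).tolist()) if c in(202,226,250) else 0
    dk=335+np.where(col<75)[0]
    if len(dk)==0: continue
    H.append((c,dk[0]));F.append((c,dk[-1]))
for n,L,zs in(('heel',H,(29,43,20)),('fence',F,(34,))):
    for z in zs:
        w=np.array([ray("wrist",q,z)[:2] for q in L]);k=np.polyfit(w[:,1],w[:,0],1);print(n,z,k.round(4),np.std(w[:,0]-np.polyval(k,w[:,1])).round(2), 'x@213',np.polyval(k,213).round(1))
print(H[::3],F[::3])
E
```

```text
202 [101, 108, 106, 99, 89, 74, 67, 80, 91, 92, 92, 106, 131, 151, 173, 178, 101, 38, 40, 69, 124, 159, 164, 162, 163, 165, 165, 165, 166, 161, 173, 178, 178]
226 [179, 179, 179, 178, 179, 179, 179, 178, 179, 178, 179, 179, 179, 179, 179, 101, 37, 39, 40, 54, 119, 159, 165, 164, 151, 74, 6, 6, 5, 5, 5, 5, 4]
250 [171, 175, 178, 165, 122, 161, 178, 178, 178, 177, 177, 164, 173, 179, 101, 36, 37, 39, 37, 42, 67, 143, 165, 165, 164, 167, 167, 164, 166, 131, 87, 52, 40]
heel 29 [-4.600000e-02  5.855808e+02] 4.14 x@213 575.8
heel 43 [-4.600000e-02  5.760179e+02] 3.95 x@213 566.2
heel 20 [-4.600000e-02  5.917283e+02] 4.26 x@213 581.9
fence 34 [1.94000e-01 5.45589e+02] 5.58 x@213 586.9
[(196, np.int64(350)), (205, np.int64(352)), (214, np.int64(351)), (223, np.int64(351)), (232, np.int64(351)), (241, np.int64(350)), (250, np.int64(350))] [(196, np.int64(362)), (205, np.int64(354)), (214, np.int64(367)), (223, np.int64(367)), (232, np.int64(367)), (241, np.int64(367)), (250, np.int64(367))]
```

>>> step_arm:
  commands: "0 -3 -3 2 0 0 0; 0 -6 -5.4 4 0 0 0; 0 -6.6 -5.4 8 0 0 0; 0 -6.6 -5.4 12 0 0 0; 0 -6.6 -5.4 15.5 0 0 0; 0 -6.6 -5.4 17 0 0 0; 0 -6.6 -5.4 17 0 0 0; 0 -6.6 -5.4 17 0 0 0"

```text
time_s: 17.3
eef_pos: [513.0, 249.7, 39.1]
ee_rot: [-0.001, 0.007, 1.0, -0.0]
force: [-0.4, -0.3, 1.1]
grip_width: -0.003
grip_force: 0.0
```

>>> step_arm:
  commands: "0 0 -0.4 0 0 0 0; 0 0 -0.8 0 0 0 0; 0 0 -1 0 0 0 0; 0 0 -1 0 0 0 0; 0 -0.2 -1 0 0 0 0; 0 -0.4 -1 0 0 0 0; 0 -0.5 -1 0 0 0 0; 0 -0.6 -1 0 0 0 0; 0 -0.6 -1 0 0 0 0; 0 -0.6 -1 0 0 0 0"

```text
time_s: 18.13
eef_pos: [518.8, 239.9, 39.2]
ee_rot: [-0.0, 0.006, 1.0, -0.0]
force: [0.0, -0.6, 0.9]
grip_width: 0.0
grip_force: 0.0
```

>>> step_arm:
  commands: "0 -0.1 0 0 0 0 0; 0 -0.2 0 0 0 0 0; 0 -0.3 0 0 0 0 0; 0 -0.3 0 0 0 0 0; 0 -0.3 0 0 0 0 0"

```text
time_s: 18.55
eef_pos: [521.6, 240.1, 39.2]
ee_rot: [-0.0, 0.006, 1.0, 0.0]
force: [-1.5, 1.6, 0.4]
grip_width: -0.002
grip_force: 1.6
```

>>> step_arm:
  commands: "0 -0.1 0 0 0 0 0; 0 -0.2 0 0 0 0 0; 0 -0.3 0 0 0 0 0; 0 -0.3 0 0 0 0 0; 0 -0.3 0 0 0 0 0"

```text
time_s: 18.97
eef_pos: [523.5, 240.7, 39.0]
ee_rot: [-0.002, 0.006, 1.0, 0.0]
force: [-7.5, 6.8, 2.8]
grip_width: 0.003
grip_force: 5.1
```

>>> step_arm:
  commands: "0 -0.1 0 0 0 0 0; 0 -0.2 0 0 0 0 0; 0 -0.2 0 0 0 0 0; 0 -0.2 0 0 0 0 0"

```text
time_s: 19.3
eef_pos: [524.1, 240.9, 38.9]
ee_rot: [-0.003, 0.006, 1.0, 0.0]
force: [-15.0, 7.7, 7.6]
grip_width: 0.003
grip_force: 8.1
```

>>> step_arm:
  commands: "0 1 1 0 0 0 0; 0 1.5 2 -3 0 0 0; 0 4 2 -7 0 0 0; 0 6 4 -11 0 0 0; 0 7.8 6 -15 0 0 0; 0 7.8 6.4 -17 0 0 0; 0 7.8 6.4 -17 0 0 0; 0 7.8 6.4 -17 0 0 0; 0 7.8 6.4 -17 0 0 0"

```text
time_s: 20.05
eef_pos: [449.6, 304.5, 208.6]
ee_rot: [-0.0, 0.006, 1.0, -0.0]
force: [-0.1, 0.2, -0.3]
grip_width: -0.001
grip_force: 0.0
```

```bash
cat > m.py <<'E'
from h import *
im=capture("wrist");g=cv2.cvtColor(im,cv2.COLOR_RGB2GRAY).astype(float)
s=sense();print(s['time_s'],s['eef_pos'])
L=[]
for c in range(200,258,6):
    col=g[335:368,c]; i=int(np.argmin(col[:28])); 
    a=i
    while col[a]<95 and a>0:a-=1
    b=i
    while b<32 and col[b]<110:b+=1
    L.append((c,335+a+(col[a]-95)/(col[a]-col[a+1]),335+b-(col[b]-110)/(col[b]-col[b-1])))
L=np.array(L).round(1);print(L.tolist())
E
python3 m.py
```

```text
20.1 [449.52679452 304.27718156 208.02949455]
[[200.0, 348.3, 351.8], [206.0, 348.3, 351.9], [212.0, 348.5, 352.0], [218.0, 348.6, 352.0], [224.0, 360.1, 340.2], [230.0, 358.9, inf], [236.0, 358.6, 472.0], [242.0, 359.7, 261.0], [248.0, 348.7, 352.4], [254.0, 348.8, 352.3]]m.py:11: RuntimeWarning: divide by zero encountered in scalar divide
  L.append((c,335+a+(col[a]-95)/(col[a]-col[a+1]),335+b-(col[b]-110)/(col[b]-col[b-1])))
```

```bash
python3 - <<'E'
from h import *
im=capture("wrist");g=cv2.cvtColor(im,cv2.COLOR_RGB2GRAY).astype(int)
for r in (322,328,332,336): print(r,g[r,174:206].tolist())
for l in ["nest","side_stop","lever_tip","lever_pivot","plaster_cast"]:
    for d in spot_point("wrist",l)[:2]: print(l,np.round(d['xy'],1),round(d['score'],2),ray("wrist",d['xy'],PT.get(l,(0,0,14))[2]).round(1))
E
```

```text
322 [178, 179, 168, 149, 153, 89, 26, 26, 23, 16, 21, 38, 93, 151, 132, 81, 31, 32, 31, 29, 38, 90, 143, 122, 133, 161, 160, 124, 105, 130, 161, 149]
328 [178, 178, 177, 156, 87, 59, 37, 25, 31, 41, 61, 79, 126, 164, 157, 118, 49, 33, 31, 42, 91, 132, 110, 142, 167, 177, 177, 177, 173, 160, 142, 109]
332 [178, 177, 179, 171, 155, 168, 168, 169, 169, 169, 167, 166, 164, 163, 159, 139, 96, 31, 39, 95, 146, 112, 133, 158, 167, 177, 176, 174, 151, 97, 104, 163]
336 [178, 178, 178, 177, 167, 154, 154, 101, 69, 64, 65, 70, 94, 134, 163, 154, 115, 48, 83, 143, 151, 162, 177, 176, 177, 178, 177, 164, 120, 107, 166, 168]
nest [180.1 152. ] 0.26 [395.5 189.2  14. ]
side_stop [193.  325.4] 0.89 [560.  179.9  14. ]
lever_tip [177.3 151. ] 0.57 [386.9 218.9 100. ]
lever_pivot [215.9 198.4] 0.81 [432.7 218.4  26. ]
plaster_cast [452.5 252.3] 0.73 [487.9 424.6  14. ]
plaster_cast [229.3 314.5] 0.69 [549.2 216.4  14. ]
```

The heel is parallel to the fence (gap constant at 3.5 px) and the side is within about 1 mm of the stop. Next is the lever: I go behind it.

>>> step_arm:
  commands: "0 3.1 -2.9 0 0 0 0; 0 6.2 -5.8 0 0 0 0; 0 9.2 -8.6 0 0 0 0; 0 9.2 -8.6 0 0 0 0; 0 9.2 -8.6 3.5 0 0 0; 0 9.2 -8.6 7 0 0 0; 0 9.2 -8.6 10 0 0 0; 0 9.2 -8.6 10.9 0 0 0; 0 9.2 -8.6 10.9 0 0 0; 0 9.2 -8.6 10.9 0 0 0; 0 9.2 -8.6 10.9 0 0 0"

```text
time_s: 21.32
eef_pos: [357.6, 220.3, 101.8]
ee_rot: [0.001, 0.006, 1.0, 0.0]
force: [-1.0, 0.1, 0.6]
grip_width: 0.004
grip_force: 0.0
```

```bash
python3 - <<'E'
from h import *
im=capture("wrist");im2=capture("scene");cv2.imwrite("pics/w8.png",np.hstack([im[:, :400],im2[180:420,200:400].repeat(2,0).repeat(2,1)])[:,:,::-1])
s=sense();print(s['time_s'],s['eef_pos'],s['force'])
E
```

```text
21.4167 [357.38609634 220.22767393 101.65025884] [-0.1793542  -0.19033705  0.19983779]
```

>>> step_arm:
  commands: "0 -1 -0.1 -0.2 0 0 0; 0 -2 -0.1 -0.4 0 0 0; 0 -3.2 -0.1 -0.6 0 0 0; 0 -4.3 -0.1 -0.9 0 0 0; 0 -5.4 -0.1 -1.1 0 0 0; 0 -6.4 -0.1 -1.4 0 0 0; 0 -7.4 -0.1 -1.6 0 0 0; 0 -7.4 -0.1 -1.6 0 0 0; 0 -7.4 -0.1 -1.6 0 0 0"

```text
time_s: 22.17
eef_pos: [431.1, 217.9, 116.7]
ee_rot: [0.0, 0.007, 1.0, 0.0]
force: [-0.0, -0.7, -0.3]
grip_width: -0.004
grip_force: 0.0
```

```bash
python3 - <<'E'
from h import *
im=capture("wrist");cv2.imwrite("pics/w9.png",im[:,:,::-1])
for d in spot_point("wrist","lever_tip")[:3]: print(np.round(d['xy'],1),round(d['score'],2),ray("wrist",d['xy'],108).round(1))
for d in trace("wrist","lever_tip")[:2]: print(d['rect'],d['score'])
E
```

```text
[322.2, 272.9, 34.8, 51.9] 0.63
```

View pics/w9.png

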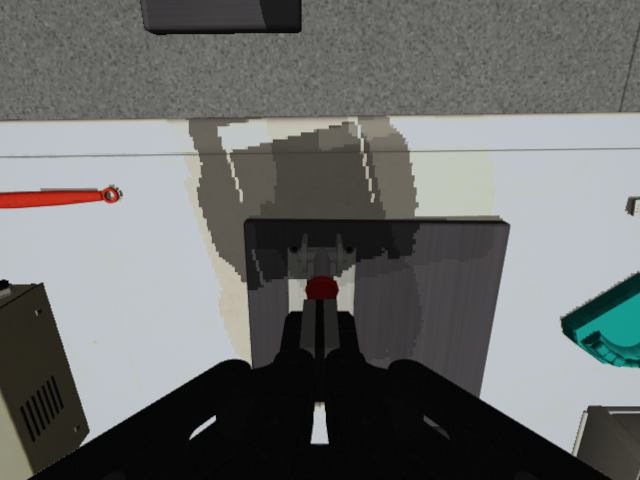

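The red lever sits centred ahead of the fingers at (321,288) and follows them. I'll continue over dead centre.

>>> step_arm:
  commands: "0 -0.6 0 0.1 0 0 0; 0 -1.3 0 0.3 0 0 0; 0 -1.9 0 0.5 0 0 0; 0 -2.5 0 0.8 0 0 0; 0 -3 0 1.15 0 0 0; 0 -3.4 0 1.5 0 0 0; 0 -3.8 0 1.8 0 0 0; 0 -4.2 0 2.2 0 0 0; 0 -4.5 0 2.5 0 0 0; 0 -4.7 0 2.8 0 0 0; 0 -4.7 0 2.8 0 0 0"

```text
time_s: 23.23
eef_pos: [477.6, 217.3, 87.6]
ee_rot: [-0.0, 0.006, 1.0, -0.0]
force: [-0.2, -0.6, 0.1]
grip_width: -0.003
grip_force: 0.0
```

>>> step_arm:
  commands: "0 -0.1 0 0.2 0 0 0; 0 -0.2 0 0.4 0 0 0; 0 -0.2 0 0.4 0 0 0; 0 -0.2 0 0.4 0 0 0"

```text
time_s: 23.57
eef_pos: [479.6, 217.4, 84.3]
ee_rot: [0.0, 0.006, 1.0, 0.0]
force: [-0.1, 0.9, 0.4]
grip_width: -0.0
grip_force: 0.1
```

Now I retreat up and back to look.

>>> step_arm:
  commands: "0 1 0 -2 0 0 0; 0 3 0 -5 0 0 0; 0 5 0 -9 0 0 0; 0 6 3 -12 0 0 0; 0 6 6 -12 0 0 0; 0 6 8.5 -12 0 0 0; 0 6 8.5 -12 0 0 0; 0 6 8.5 -12 0 0 0"

```text
time_s: 24.23
eef_pos: [420.2, 303.8, 204.2]
ee_rot: [-0.0, 0.005, 1.0, -0.0]
force: [0.5, 1.1, -0.2]
grip_width: 0.002
grip_force: 0.0
```

```bash
python3 - <<'E'
from h import *
im=capture("wrist");g=cv2.cvtColor(im,cv2.COLOR_RGB2GRAY).astype(int)
s=sense();print(s['time_s'],s['eef_pos'],s['force'])
h=cv2.cvtColor(im,cv2.COLOR_RGB2HSV);m=cv2.inRange(h,(0,150,60),(8,255,255))|cv2.inRange(h,(172,150,60),(180,255,255))
n,_,st,ce=cv2.connectedComponentsWithStats(m)
for i in range(1,n):
    if st[i][4]>60: print('red',st[i],ce[i].round(1),ray("wrist",ce[i],60).round(1))
for l in ["lever_tip","pad","plaster_cast","side_stop","fence"]:
    for d in spot_point("wrist",l)[:2]: print(l,np.round(d['xy'],1),round(d['score'],2),ray("wrist",d['xy'],{'lever_tip':69,'pad':26}.get(l,14)).round(1))
def proj(p):
    c=camera_model("wrist");q=Rq(c['rotation']).inv().apply(np.array(p)-c['eye']);q=c['mtx']@q;return (q[:2]/q[2]).round(1)
print('expected locked tip',proj([508-3,217.5,69]),'mid grip',proj([508-29,218,54]),'open tip',proj([388,220,100]))
E
python3 m.py
```

```text
24.2833 [420.36981739 302.99301963 204.04584791] [ 0.01255426  0.07413262 -0.75173069]
red [  0 182  73  14 644] [ 31.7 188.6] [386.4  95.7  60. ]
red [ 203  264   25   79 1403] [214.3 303. ] [480.3 217.9  60. ]
lever_tip [214.6 335.5] 0.6 [504.6 217.6  69. ]
pad [223.7 320. ] 0.7 [516.3 213.2  26. ]
plaster_cast [453.  283.7] 0.96 [488.3 424.3  14. ]
plaster_cast [230.4 344.2] 0.57 [550.5 213.5  14. ]
side_stop [197.5 354.3] 0.97 [561.8 180.   14. ]
expected locked tip [214.7 335.4] mid grip [216.9 297.5] open tip [186.1 200.8]
24.5833 [420.82387066 302.56048968 204.29986434]
[[200.0, 302.0, 348.5], [206.0, 288.0, 338.8], [212.0, 323.0, 341.5], [218.0, 371.0, 344.2], [224.0, 360.3, 472.0], [230.0, 359.0, 262.0], [236.0, 358.6, 313.5], [242.0, 359.8, 314.0], [248.0, 336.4, 337.6], [254.0, 313.0, 341.4]]
```

The lever is locked: its tip is at (214.6,335.5) against an expected (214.7,335.4). I'll check that the heel is square.

```bash
python3 - <<'E'
from h import *
im=capture("wrist");g=cv2.cvtColor(im,cv2.COLOR_RGB2GRAY).astype(int)
for c in (200,206,212,248,254,258): print(c,g[366:390,c].tolist())
for r in (358,362,364): print(r,g[r,182:206].tolist())
E
```

```text
200 [177, 177, 166, 117, 159, 178, 177, 164, 80, 4, 7, 5, 7, 6, 6, 4, 7, 3, 6, 4, 6, 5, 5, 4]
206 [124, 111, 87, 84, 59, 22, 5, 5, 3, 5, 6, 7, 5, 6, 6, 6, 6, 4, 5, 6, 5, 7, 6, 7]
212 [109, 52, 4, 5, 5, 6, 5, 7, 6, 4, 7, 5, 7, 6, 5, 5, 6, 6, 6, 6, 4, 4, 6, 4]
248 [5, 4, 6, 4, 4, 5, 5, 5, 4, 3, 5, 5, 4, 4, 6, 5, 3, 5, 4, 6, 4, 6, 5, 5]
254 [174, 178, 115, 35, 4, 3, 4, 3, 5, 6, 6, 4, 6, 3, 5, 6, 5, 6, 5, 3, 6, 4, 4, 5]
258 [138, 84, 27, 6, 4, 5, 4, 5, 5, 5, 6, 4, 4, 5, 5, 4, 5, 4, 5, 5, 4, 6, 4, 5]
358 [153, 146, 112, 74, 57, 71, 108, 134, 160, 165, 159, 138, 93, 32, 32, 49, 105, 139, 105, 132, 138, 178, 178, 178]
362 [171, 151, 169, 170, 170, 169, 168, 167, 166, 165, 163, 154, 114, 42, 54, 117, 153, 114, 137, 160, 158, 171, 178, 174]
364 [170, 152, 157, 112, 96, 92, 90, 90, 101, 141, 164, 158, 124, 62, 61, 134, 162, 116, 155, 177, 177, 178, 177, 168]
```

>>> step_arm:
  commands: "0 -2.9 0.2 -0.4 0 0 0; 0 -2.9 0.2 -0.4 0 0 0; 0 -2.9 0.2 -0.4 0 0 0; 0 -2.9 0.2 -0.4 0 0 0; 0 -2.9 0.2 -0.4 0 0 0"

```text
time_s: 25.05
eef_pos: [449.1, 304.7, 208.2]
ee_rot: [-0.0, 0.006, 1.0, -0.0]
force: [-0.2, -0.5, -0.7]
grip_width: 0.001
grip_force: 0.0
```

```bash
python3 m.py
```

```text
25.1 [449.1385504  304.74424183 208.26574025]
[[200.0, 349.3, 352.9], [206.0, 349.3, 352.9], [212.0, 349.5, 353.0], [218.0, 349.5, 353.1], [224.0, 360.1, 471.0], [230.0, 358.9, 331.3], [236.0, 358.5, inf], [242.0, 359.7, inf], [248.0, 349.8, 353.2], [254.0, 349.8, 353.3]]m.py:11: RuntimeWarning: divide by zero encountered in scalar divide
  L.append((c,335+a+(col[a]-95)/(col[a]-col[a+1]),335+b-(col[b]-110)/(col[b]-col[b-1])))
```

Heel and fence are still parallel, with the same 3.5 px gap, so the cast is seated and clamped. I'm handing in.

```bash
python3 -c "
from rig import *
print(finish_job())"
```

```text
the job is handed in; nothing more can be done
None
```

The job is handed in at about 25 s: the last camera checks showed the cast square on the fence, about 1 mm from the side stop before clamping, and the lever in its locked position; pad force was not measured, and the hand-in returned no verdict.

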